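# Tap the shop lids home

## Robot

A 7-joint arm with a two-finger parallel gripper is mounted at the origin on the work surface. World frame = base frame: x ahead of the robot, y to its left, z up, the work surface at z = 0. Lengths are in m, angles in rad, forces in N, time in s.
With the tool pointing down it reaches from about 0.4 to 0.9 m from the base axis. Payload 5.5 kg.
Tool frame: the origin (TCP) lies at the very end of the fingers, on their centre line; the grasp point (between the pads) lies 19 mm behind it (robot.grip_point_offset is the distance from the TCP to the grasp point, in m); z points along the fingers, y is the line along which they close (so a half turn about z gives the same grasp; the last joint's range is limited). The gripper opens to 85 mm and grips with 20 to 120 N. Pads are 22 mm wide; open, the fingers measure 114 mm over their backs; the gripper's body (76 mm by 85 mm) begins 54 mm behind the grasp point. The pads swing forward as they close: fully open they stand 13 mm farther back than shut.
Start: joints at [-1.049, 0.501, -0.427, 1.55, 0.221, 1.138, -0.21], TCP at [0.166, 0.628, 0.231] pointing down, gripper open.
Joint ranges: [-2.88, 2.88], [-0.31, 2.03], [-1.54, 1.56], [0.2, 2.42], [-1.41, 4.55], [0.19, 2.02], [-2.57, 2.57]. Speed limits (rad/s): [2.57, 2.57, 3.14, 3.14, 3.14, 3.14, 3.14].

## Interface

Orientations are given as a unit quaternion [w, x, y, z].
In Python, from plant import robot gives the robot as it stands.
- The arm moves only by the tool jog_arm, never from a script. Its argument "targets" is a list of rows, each a list of 3 entries, a list of its own where there are three numbers: the turn, a rotation vector about the tool's x, y, z in rad, then the shift along the tool's x, y, z in m, then the opening, from 0 (shut) to 1 (fully open). In form: [[[wx, wy, wz], [dx, dy, dz], gripper], ...]. A call has 1 to 12 rows; each row shifts and turns the commanded pose from where the row before left it, along the tool's axes as they then stand; what a row does not reach is not made up. A row lasts 1/8 s, in which the tool goes at most 62.5 mm and 10.7 degrees, less where a joint would pass 70% of its speed; a pose out of reach is approached as far as the arm can. A call with a gripper value outside its range is refused whole. The fingers move at their own pace and stop on an object; "force" is the grip in N (left out, the last holds). Time passes only in rows, so rows that do not move let the fingers close. It gives the time, the measured TCP pose, the force, the opening and the grip force at its end, in the units of the state.
- robot.sense(): the state, without advancing time (a new reading comes with each control period).
- robot.camera(name): name is "scene" or "top" or "wrist"; returns a dict with "img" (400x640x3 uint8, blue, green, red), "K" (3x3 intrinsics, pixels), "k1" (the pictures are not rectified: a ray, as slopes to the right and down, at radius r is drawn at 1 + k1 r^2 times it, then the intrinsics apply), "R" (3x3) and "t" (3): a world point X has camera coordinates R X + t; the wrist camera has in their place "T_tool_cam" (4x4, takes a point from camera to tool coordinates, whose origin is the TCP and whose axes are the flange's). Camera axes: x right, y down, z forward; pixel columns grow to the right and rows downward; lengths in m; the calibration is good to about 2 mm. A picture is of the moment at which its call begins: read the wrist's pose just before it. There is no depth.
- robot.job_done(): hands the job in; it is judged then, once.
The state is a dict: "t": time; "joint_pos": joint angles; "joint_vel": joint speeds; "effort": joint torques, N m; "tcp_pos": TCP position; "ee_rot": TCP orientation; "wrist_force": force on the tool from outside, world axes, zero at the start; "wrist_torque": the same for the moment, N m; "width": finger opening in m; "gripper_force": force on a finger pad.
Only numpy, scipy, OpenCV 4.12 (cv2) and the standard library are available. Lean on these libraries where they do the work, as an engineer would, in place of code of your own. Each camera call takes 0.05 s, during which the arm holds its last target. There are 200 camera calls.

## Task

The lids of the powder tin, the squat sandalwood box and the tall beech coin stacker are standing proud: lightly tap each one fully home with the fingertips, first the tin, then the sandalwood box, then the coin stacker. Tap gently, do not bang; do not pick up, tip or shove the containers, and leave everything else on the shelf where it lies. Finish with the hand clear.

Things in the scene. Friction and masses are not known exactly. Their poses are not given: they have to be found in the camera images.
- tin: Round metal powder tin with a paper band and a flat steel lid, loose on the shelf; 76 mm diameter, rim 90 mm high, about 0.33 kg. Origin: centre of its underside, z up.
- sandal: Squat cylindrical sandalwood striker box, loose; 84 mm diameter, rim 42 mm high, about 0.28 kg; dark inlaid line round its waist and a low round button on its lid. Origin: centre of its underside, z up.
- stacker: Tall slim hand-turned beech coin stacker, loose; foot 72 mm diameter and 10 mm high, waist 44 mm diameter, rim 52 mm diameter and 120 mm high, about 0.38 kg, flat cap. Origin: centre of its underside, z up.
- tin_lid (a joint): Press-in lid of the powder tin: 0 = standing 10 mm proud, 0.010 m = fully home on the rim; grows as it is pushed down. It starts at 0 to 0.004 (6 to 10 mm left to go). It slides straight down against about 2.5 N of friction plus 25 N s/m of damping, has no spring, stays where it is left, and ends on a firm stop.
- tin_lid_top (a point): Centre of the top face of the powder tin's lid (flat 76 mm disc); moves with the lid, 98 mm above the shelf when the lid is home, up to 10 mm higher when proud.
- sandal_lid (a joint): Press-in lid of the sandalwood box: 0 = standing 10 mm proud, 0.010 m = fully home on the rim; grows as it is pushed down. It starts at 0 to 0.004 (6 to 10 mm left to go). It slides straight down against about 2.5 N of friction plus 25 N s/m of damping, has no spring, stays where it is left, and ends on a firm stop.
- sandal_lid_top (a point): Centre of the top face of the sandalwood box's lid (button, 36 mm diameter and 5 mm high, on an 82 mm disc); moves with the lid, 54 mm above the shelf when the lid is home, up to 10 mm higher when proud.
- stacker_lid (a joint): Press-in lid of the coin stacker: 0 = standing 10 mm proud, 0.010 m = fully home on the rim; grows as it is pushed down. It starts at 0 to 0.004 (6 to 10 mm left to go). It slides straight down against about 2.5 N of friction plus 25 N s/m of damping, has no spring, stays where it is left, and ends on a firm stop.
- stacker_lid_top (a point): Centre of the top face of the coin stacker's lid (flat 52 mm cap); moves with the lid, 130 mm above the shelf when the lid is home, up to 10 mm higher when proud.
- striker: Bystander: marbled orange striker, flat disc 41 mm diameter, 9 mm thick, loose. Origin: centre of its underside.
- striker_b: Bystander: marbled white striker, flat disc 41 mm diameter, 9 mm thick, loose. Origin: centre of its underside.
- pocket_ring: Bystander: brass pocket ring, 52 mm outside, 40 mm inside, 8 mm high, lying flat, loose. Origin: centre of its underside.
- coin_a: Bystander: pale carrom coin, 31 mm diameter, 9 mm thick, loose. Origin: centre of its underside.
- coin_b: Bystander: dark carrom coin, 31 mm diameter, 9 mm thick, loose. Origin: centre of its underside.
- rest: Bystander: small turned beech striker rest, spool shape, 56 mm foot, 45 mm high, loose. Origin: centre of its underside.
- dust_brush: Bystander: dusting brush lying flat, 150 mm long, under 45 mm high, loose; its own x axis runs along it.
There are look-alikes about, which are no part of the job. Leave any blue, red or yellow look-alike of the stacker alone.

How it is judged:
On the way, in this order (a step that is already met when the one before it is completed fails the run):
1. the powder tin's lid is home while the other two still stand proud (value of joint tin_lid above 0.0082 m and value of joint each of sandal_lid, stacker_lid below 0.0065 m), for 0.2 s.
2. then the sandalwood box's lid is home while the stacker's still stands proud (value of joint each of tin_lid, sandal_lid above 0.0082 m and value of joint stacker_lid below 0.0065 m), for 0.2 s.
3. then the coin stacker's cap is home as well (value of joint each of tin_lid, sandal_lid, stacker_lid above 0.0082 m), for 0.2 s.
At the end, for the whole second after the job is handed in: All three lids are home to within 1.8 mm (joint above 0.0082); the three containers stand upright (within 0.06 rad), at rest and within 20 mm of where they started; every bystander is within 15 mm of where it started (all of step 3 and angle between each of tin, sandal, stacker's own z axis and vertical below 0.06 rad and distance of each of tin, sandal, stacker from where it was at the start of the episode below 0.02 m and linear speed of each of tin, sandal, stacker below 0.02 m/s and distance of each of striker, striker_b, pocket_ring, coin_a, coin_b, rest, dust_brush from where it was at the start of the episode below 0.015 m); the robot touches nothing.
It fails at once if a container is lifted more than 10 mm (height (world z) of any of tin, sandal, stacker above 0.01 m).
It fails at once if a container is tipped by more than 0.2 rad (angle between any of tin, sandal, stacker's own z axis and vertical above 0.2 rad).
It fails at once if a container is shoved more than 25 mm (distance of any of tin, sandal, stacker from where it was at the start of the episode above 0.025 m).
It fails at once if a container or its lid is banged or squeezed with more than 35 N (contact force between any of the fingers, the arm and tin above 35 N or contact force between any of the fingers, the arm and sandal above 35 N or contact force between any of the fingers, the arm and stacker above 35 N).
It fails at once if a bystander is moved more than 25 mm (distance of any of striker, striker_b, pocket_ring, coin_a, coin_b, rest, dust_brush from where it was at the start of the episode above 0.025 m).
It also fails if it takes over 48 s, if anything falls off the work surface, if the arm or the gripper's body presses on something with over 40 N, if the wrist force passes 120 N, or if a joint passes its speed limit or range.

## Working session

There is one attempt and no reset: what is moved stays moved. The work goes in short steps, Python scripts to look and compute and a tool call to move; the robot and the scene stay as the last step left them, time stands still between calls to the robot, and variables do not carry over. Pictures are saved under pics/ and viewed, at most 10 in all, crops included, and the job is handed in when it is done.

Besides the shell and the picture viewer there is one more tool, called after "Call:" as name(argument=value, ...) on one line, values as JSON. jog_arm: Moves the arm, as the interface text tells. Its arguments: {"type":"object","properties":{"targets":{"type":"array","items":{"type":"array"}},"force":{"type":"number"}},"required":["targets"]}

```bash
mkdir -p pics; ls
cat > h.py <<'E'
import numpy as np, cv2, pickle
from plant import robot
def snap(n,f):
    s=robot.sense(); c=robot.camera(n); c['s']=s
    cv2.imwrite(f'pics/{f}.png',c['img']); pickle.dump(c,open(f'pics/{f}.pkl','wb')); return c
def load(f): return pickle.load(open(f'pics/{f}.pkl','rb'))
E
python3 - <<'E'
from h import *
for n in ('scene','top'):
    c=snap(n,n+'0'); print(n,c['K'],c['k1'],c['R'],c['t'])
c=snap('wrist','wrist0');print(c['T_tool_cam']);print(robot.sense())
E
```

```text
pics
scene [[494.15458528   0.         321.06689652]
 [  0.         494.15458528 199.99956271]
 [  0.           0.           1.        ]] -0.0011381859468264231 [[-0.70164816  0.71251384  0.00372591]
 [ 0.38989714  0.38831761 -0.83497884]
 [-0.59638082 -0.58440864 -0.55026944]] [ 0.35321619 -0.11474334  1.5872217 ]
top [[385.54022248   0.         320.93677153]
 [  0.         385.54022248 196.77666258]
 [  0.           0.           1.        ]] -0.04032730342973159 [[ 0.01928971 -0.99956698  0.02222069]
 [-0.99261729 -0.02180793 -0.11931187]
 [ 0.1197448  -0.01975515 -0.99260814]] [-0.01994438  0.54259503  0.84574435]
[[-4.07376823e-04 -9.59138168e-01 -2.82937818e-01  7.18856600e-02]
 [ 9.99999689e-01 -5.81874687e-04  5.32701941e-04 -4.68205412e-04]
 [-6.75569118e-04 -2.82937513e-01  9.59138107e-01 -1.42817116e-01]
 [ 0.00000000e+00  0.00000000e+00  0.00000000e+00  1.00000000e+00]]
{'t': 0.15, 'joint_pos': array([-1.04876474,  0.50163158, -0.42683772,  1.55117415,  0.22079976,
        1.13830158, -0.21031277]), 'joint_vel': array([ 0.00125821, -0.00280246,  0.00084228, -0.00396864,  0.00164383,
        0.00018793, -0.00098499]), 'effort': array([-5.79462925e-03, -5.70041192e+01, -5.82521796e+00, -2.81288731e+01,
        1.05204436e-02,  7.95866421e-03,  3.36114475e-06]), 'tcp_pos': array([0.16626255, 0.62784268, 0.23051384]), 'ee_rot': array([-1.25618610e-04,  1.29040993e-01,  9.91638989e-01, -7.22635519e-04]), 'wrist_force': array([ 0.09339566,  0.37866668, -0.3806003 ]), 'wrist_torque': array([-0.0066082 , -0.01867046,  0.02515006]), 'gripper_force': 0.0, 'width': 0.08552077263767179}
```

View pics/scene0.png

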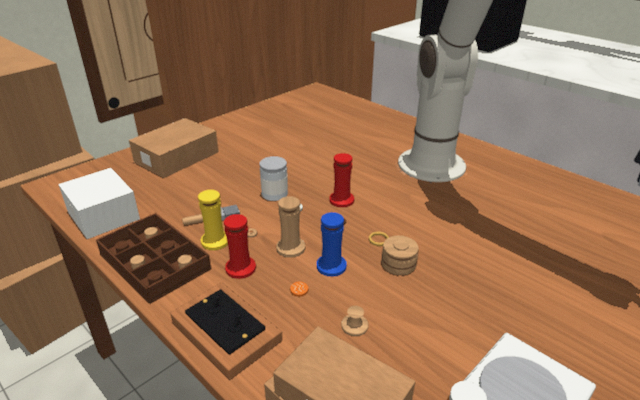

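View pics/top0.png

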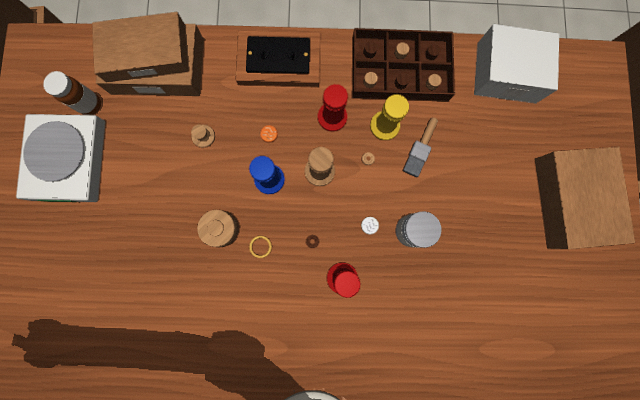

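The scene view has the tin lid at about (273,164), the stacker cap at (289,203) and the sandalwood box at (400,245). In the top view the lids are at about (424,229), (321,158) and (217,228). I'll enlarge these for precise edges.

Run:
```python
from h import *
a,b=load('top0')['img'],load('scene0')['img']
def crop(i,u,v,r=26): return cv2.resize(i[v-r:v+r,u-r:u+r],(260,260),interpolation=cv2.INTER_CUBIC)
m=np.vstack([np.hstack([crop(a,*p) for p in((420,229),(217,228),(321,162))]),np.hstack([crop(b,*p) for p in((273,176),(400,250),(289,215))])])
for k in range(0,780,50): m[::4,k]=(0,255,0) if k%100 else (255,0,255)
for k in range(0,520,50): m[k,::4]=(0,255,0) if k%100 else (255,0,255)
cv2.imwrite('pics/m0.png',m)
```

```text
(no output)
```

View pics/m0.png

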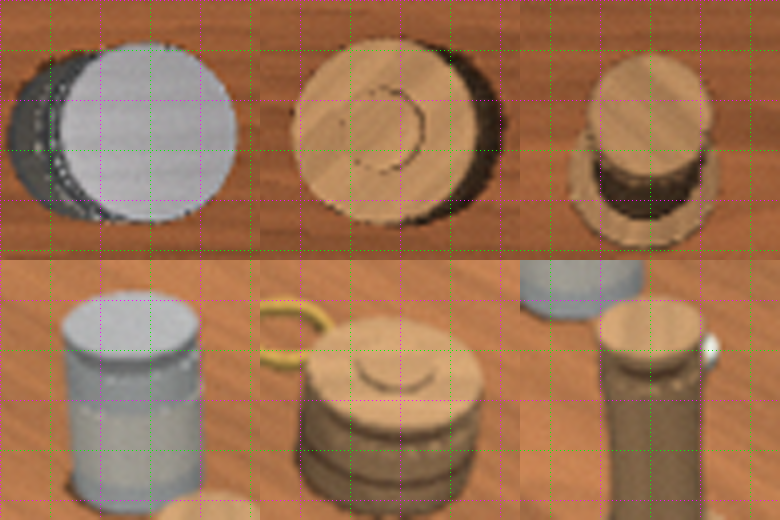

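The tin, sandalwood and stacker lids show clear disc outlines. The top view gives centres of (423.3,228.9), (215.6,227.8) and (320.7,158.6). The scene view gives (272.8,162.8), (400.6,246.5) and (288.9,202.2). Next I'll triangulate them and locate the bystanders.

```bash
cat >> h.py <<'E'
def und(c,p):
    K=c['K'];x=np.array([(p[0]-K[0,2])/K[0,0],(p[1]-K[1,2])/K[1,1]]);u=x.copy()
    for _ in range(10): u=x/(1+c['k1']*(u@u))
    return u
def tri(c1,p1,c2,p2):
    P=[np.c_[c['R'],c['t']] for c in(c1,c2)]
    X=cv2.triangulatePoints(*P,und(c1,p1).reshape(2,1),und(c2,p2).reshape(2,1));return (X[:3]/X[3])[:,0]
def plane(c,p,z):
    d=c['R'].T@np.r_[und(c,p),1];o=-c['R'].T@c['t'];return o+d*(z-o[2])/d[2]
def proj(c,X):
    q=c['R']@X+c['t'];u=q[:2]/q[2];u=u*(1+c['k1']*(u@u));return c['K'][:2,:2]@u+c['K'][:2,2]
E
python3 - <<'E'
from h import *
np.set_printoptions(precision=4,suppress=True)
a,b=load('top0'),load('scene0')
for n,p,q in(('tin',(423.3,228.9),(272.8,162.8)),('san',(215.6,227.8),(400.6,246.5)),('sta',(320.7,158.6),(288.9,202.2))):
    X=tri(a,p,b,q);print(n,X,proj(a,X)-p,proj(b,X)-q, [plane(a,p,z)[:2] for z in {'tin':(.098,.108),'san':(.049,.059),'sta':(.13,.14)}[n]])
for n,p,z in(('redtop',(347,284),.12),('bluetop',(262,168),.12),('ring',(260,246),0.004),('white',(370,225),.009),('rest',(202,134),.04)): print(n,plane(a,p,z))
from scipy.spatial.transform import Rotation as R
s=robot.sense();q=s['ee_rot'];print(R.from_quat(np.r_[q[1:],q[0]]).as_matrix())
E
```

```text
tin [ 0.471  -0.2223  0.1036] [-0.1951  0.1816] [-0.1962 -0.0425] [array([ 0.4716, -0.2243]), array([ 0.4712, -0.2215])]
san [0.4663 0.2221 0.0539] [-0.2036  0.161 ] [-0.2508  0.0246] [array([0.4668, 0.2229]), array([0.4665, 0.2204])]
sta [ 0.6076 -0.0042  0.1383] [-0.2407  0.2162] [-0.2784 -0.044 ] [array([ 0.6099, -0.0048]), array([ 0.6077, -0.0046])]
redtop [ 0.3575 -0.0626  0.12  ]
bluetop [0.5895 0.1158 0.12  ]
ring [0.4286 0.1295 0.004 ]
white [ 0.4821 -0.1247  0.009 ]
rest [0.6814 0.2678 0.04  ]
[[-0.9667  0.2559 -0.0004]
 [ 0.2559  0.9667 -0.0014]
 [ 0.0001 -0.0015 -1.    ]]
```

Call:
jog_arm(targets=[[[0,0,0],[-0.043,-0.0245,0],0],[[0,0,0],[-0.043,-0.0245,0],0],[[0,0,0],[-0.043,-0.0245,0],0],[[0,0,0],[-0.043,-0.0245,0],0],[[0,0,0],[-0.043,-0.0245,0],0],[[0,0,0],[-0.043,-0.0245,0],0],[[0,0,0],[-0.043,-0.0245,0],0],[[0,0,0],[-0.043,-0.0245,0],0]], force=20)

```text
t: 1.15
tcp_pos: [0.4496, 0.3495, 0.2312]
ee_rot: [-0.0, 0.129, 0.992, -0.0]
wrist_force: [1.2, 0.1, 0.3]
width: 0.0001
gripper_force: 0.0
```

Call:
jog_arm(targets=[[[0,0,0],[-0.014,-0.0457,0],0],[[0,0,0],[-0.014,-0.0457,0],0],[[0,0,0],[-0.014,-0.0457,0],0],[[0,0,0],[-0.014,-0.0457,0],0],[[0,0,0],[-0.014,-0.0457,0],0],[[0,0,0],[-0.014,-0.0457,0],0],[[0,0,0],[-0.014,-0.0457,0],0],[[0,0,0],[-0.014,-0.0457,0],0],[[0,0,0],[-0.014,-0.0457,0],0],[[0,0,0],[-0.014,-0.0457,0],0],[[0,0,0],[-0.014,-0.0457,0],0],[[0,0,0],[-0.014,-0.0457,0],0]])

```text
t: 2.65
tcp_pos: [0.4706, -0.2236, 0.2312]
ee_rot: [-0.0, 0.129, 0.992, 0.0]
wrist_force: [0.3, 0.1, 0.2]
width: 0.0001
gripper_force: 0.0
```

Call:
jog_arm(targets=[[[0,0,0],[0,0,0.03],0],[[0,0,0],[0,0,0.03],0],[[0,0,0],[0,0,0.03],0],[[0,0,0],[0,0,0.02],0],[[0,0,0],[0,0,0.01],0],[[0,0,0],[0,0,0.002],0],[[0,0,0],[0,0,0.002],0]])

```text
t: 3.52
tcp_pos: [0.4714, -0.2225, 0.1079]
ee_rot: [0.001, 0.129, 0.992, -0.0]
wrist_force: [-0.3, 0.3, 0.8]
width: 0.0003
gripper_force: 0.0
```

Call:
jog_arm(targets=[[[0,0,0],[0,0,0.001],0],[[0,0,0],[0,0,0.001],0],[[0,0,0],[0,0,0.001],0],[[0,0,0],[0,0,0],0]])

```text
t: 4.03
tcp_pos: [0.4708, -0.2222, 0.1043]
ee_rot: [-0.0, 0.129, 0.992, 0.0]
wrist_force: [-0.4, -0.4, -0.5]
width: 0.0002
gripper_force: 0.0
```

Call:
jog_arm(targets=[[[0,0,0],[0,0,0.001],0],[[0,0,0],[0,0,0.001],0],[[0,0,0],[0,0,0.001],0],[[0,0,0],[0,0,0],0]])

```text
t: 4.53
tcp_pos: [0.4708, -0.2223, 0.1012]
ee_rot: [-0.0, 0.129, 0.992, 0.0]
wrist_force: [0.6, -0.5, 0.7]
width: 0.0004
gripper_force: 0.6
```

Call:
jog_arm(targets=[[[0,0,0],[0,0,0.001],0],[[0,0,0],[0,0,0.001],0],[[0,0,0],[0,0,0],0]])

```text
t: 4.9
tcp_pos: [0.4708, -0.2222, 0.0991]
ee_rot: [-0.0, 0.129, 0.992, 0.0]
wrist_force: [0.5, 0.5, 0.8]
width: 0.0003
gripper_force: 0.4
```

Call:
jog_arm(targets=[[[0,0,0],[0,0,0.001],0],[[0,0,0],[0,0,0],0]])

```text
t: 5.15
tcp_pos: [0.4708, -0.2223, 0.0982]
ee_rot: [-0.0, 0.129, 0.992, 0.0]
wrist_force: [-0.5, 0.7, 0.8]
width: 0.0
gripper_force: 0.4
```

Call:
jog_arm(targets=[[[0,0,0],[0,0,0.0005],0],[[0,0,0],[0,0,0],0]])

```text
t: 5.4
tcp_pos: [0.4708, -0.2223, 0.0981]
ee_rot: [-0.0, 0.129, 0.992, 0.0]
wrist_force: [-1.4, 0.9, 5.1]
width: -0.0002
gripper_force: 2.4
```

Call:
jog_arm(targets=[[[0,0,0],[0,0,-0.01],0],[[0,0,0],[0,0,-0.03],0],[[0,0,0],[0,0,-0.04],0],[[0,0,0],[0,0,-0.04],0],[[0,0,0],[0,0,-0.012],0]])

```text
t: 6.02
tcp_pos: [0.4723, -0.223, 0.2329]
ee_rot: [0.003, 0.129, 0.992, -0.001]
wrist_force: [0.8, -0.0, -0.5]
width: 0.0
gripper_force: 0.0
```

Call:
jog_arm(targets=[[[0,0,0],[0.0131,0.0476,0],0],[[0,0,0],[0.0131,0.0476,0],0],[[0,0,0],[0.0131,0.0476,0],0],[[0,0,0],[0.0131,0.0476,0],0],[[0,0,0],[0.0131,0.0476,0],0],[[0,0,0],[0.0131,0.0476,0],0],[[0,0,0],[0.0131,0.0476,0],0],[[0,0,0],[0.0131,0.0476,0],0],[[0,0,0],[0.0131,0.0476,0],0],[[0,0,0],[0,0,0],0]])

```text
t: 7.28
tcp_pos: [0.4648, 0.2268, 0.2292]
ee_rot: [-0.001, 0.125, 0.992, 0.001]
wrist_force: [-0.4, -1.2, 0.1]
width: 0.0
gripper_force: 0.0
```

Call:
jog_arm(targets=[[[0,0,0],[0,0,0.04],0],[[0,0,0],[0,0,0.04],0],[[0,0,0],[0,0,0.04],0],[[0,0,0],[0,0,0.03],0],[[0,0,0],[0,0,0.01],0],[[0,0,0],[0,0,0.003],0],[[0,0,0],[0,0,0],0]])

```text
t: 8.15
tcp_pos: [0.4672, 0.2221, 0.0676]
ee_rot: [0.001, 0.129, 0.992, 0.0]
wrist_force: [0.5, -0.3, 0.8]
width: 0.0001
gripper_force: 0.0
```

Call:
jog_arm(targets=[[[0,0,0],[0,0,0.001],0],[[0,0,0],[0,0,0.001],0],[[0,0,0],[0,0,0.001],0],[[0,0,0],[0,0,0.001],0],[[0,0,0],[0,0,0.001],0],[[0,0,0],[0,0,0.001],0],[[0,0,0],[0,0,0],0]])

```text
t: 9.02
tcp_pos: [0.4664, 0.222, 0.0607]
ee_rot: [-0.0, 0.129, 0.992, -0.0]
wrist_force: [-0.0, -0.5, 0.2]
width: 0.0001
gripper_force: 0.0
```

Call:
jog_arm(targets=[[[0,0,0],[0,0,0.001],0],[[0,0,0],[0,0,0.001],0],[[0,0,0],[0,0,0.001],0],[[0,0,0],[0,0,0.001],0],[[0,0,0],[0,0,0],0]])

```text
t: 9.65
tcp_pos: [0.4665, 0.2221, 0.0567]
ee_rot: [0.0, 0.129, 0.992, 0.0]
wrist_force: [0.2, -0.1, 0.2]
width: -0.0003
gripper_force: 0.4
```

Call:
jog_arm(targets=[[[0,0,0],[0,0,0.001],0],[[0,0,0],[0,0,0.001],0],[[0,0,0],[0,0,0],0]])

```text
t: 10.02
tcp_pos: [0.4664, 0.2221, 0.0547]
ee_rot: [-0.0, 0.129, 0.992, 0.0]
wrist_force: [-0.0, -0.8, 0.2]
width: 0.0001
gripper_force: 0.3
```

Call:
jog_arm(targets=[[[0,0,0],[0,0,0.0007],0],[[0,0,0],[0,0,0],0]])

```text
t: 10.28
tcp_pos: [0.4664, 0.2221, 0.0541]
ee_rot: [-0.0, 0.129, 0.992, 0.0]
wrist_force: [-1.0, -0.3, 2.8]
width: 0.0
gripper_force: 1.1
```

Call:
jog_arm(targets=[[[0,0,0],[0,0,0.0005],0],[[0,0,0],[0,0,0],0]])

```text
t: 10.52
tcp_pos: [0.4665, 0.2221, 0.0541]
ee_rot: [0.0, 0.129, 0.992, -0.0]
wrist_force: [-2.0, -1.5, 6.9]
width: 0.0002
gripper_force: 3.5
```

Call:
jog_arm(targets=[[[0,0,0],[0,0,-0.01],0],[[0,0,0],[0,0,-0.04],0],[[0,0,0],[0,0,-0.05],0],[[0,0,0],[0,0,-0.05],0],[[0,0,0],[0,0,-0.03],0],[[0,0,0],[0,0,0],0]])

```text
t: 11.28
tcp_pos: [0.4682, 0.223, 0.2368]
ee_rot: [0.003, 0.129, 0.992, 0.002]
wrist_force: [-0.5, 0.0, -1.1]
width: 0.0001
gripper_force: 0.0
```

Call:
jog_arm(targets=[[[0,0,0],[-0.0324,-0.0305,0],0],[[0,0,0],[-0.0324,-0.0305,0],0],[[0,0,0],[-0.0324,-0.0305,0],0],[[0,0,0],[-0.0324,-0.0305,0],0],[[0,0,0],[-0.0324,-0.0305,0],0],[[0,0,0],[-0.0324,-0.0305,0],0],[[0,0,0],[0,0,0],0],[[0,0,0],[0,0,0],0]])

```text
t: 12.28
tcp_pos: [0.6066, -0.004, 0.2323]
ee_rot: [-0.001, 0.129, 0.992, 0.0]
wrist_force: [-0.4, -0.2, -0.0]
width: 0.0003
gripper_force: 0.0
```

Call:
jog_arm(targets=[[[0,0,0],[0,0,0.03],0],[[0,0,0],[0,0,0.03],0],[[0,0,0],[0,0,0.02],0],[[0,0,0],[0,0,0.007],0],[[0,0,0],[0,0,0.002],0],[[0,0,0],[0,0,0],0]])

```text
t: 13.02
tcp_pos: [0.608, -0.0041, 0.1454]
ee_rot: [0.001, 0.129, 0.992, 0.0]
wrist_force: [0.4, -0.5, 1.0]
width: -0.0
gripper_force: 0.0
```

Call:
jog_arm(targets=[[[0,0,0],[0,0,0.001],0],[[0,0,0],[0,0,0.001],0],[[0,0,0],[0,0,0.001],0],[[0,0,0],[0,0,0.001],0],[[0,0,0],[0,0,0.001],0],[[0,0,0],[0,0,0.001],0],[[0,0,0],[0,0,0.001],0],[[0,0,0],[0,0,0.001],0],[[0,0,0],[0,0,0],0]])

```text
t: 14.15
tcp_pos: [0.6075, -0.0046, 0.1366]
ee_rot: [-0.0, 0.129, 0.992, 0.0]
wrist_force: [-0.7, -0.2, 2.4]
width: -0.0001
gripper_force: 0.8
```

Call:
jog_arm(targets=[[[0,0,0],[0,0,0.001],0],[[0,0,0],[0,0,0.001],0],[[0,0,0],[0,0,0.001],0],[[0,0,0],[0,0,0.001],0],[[0,0,0],[0,0,0],0]])

```text
t: 14.78
tcp_pos: [0.6075, -0.0046, 0.1324]
ee_rot: [-0.0, 0.129, 0.992, 0.0]
wrist_force: [-0.0, 0.6, 1.6]
width: 0.0
gripper_force: 0.5
```

Call:
jog_arm(targets=[[[0,0,0],[0,0,0.001],0],[[0,0,0],[0,0,0.001],0],[[0,0,0],[0,0,0],0]])

```text
t: 15.15
tcp_pos: [0.6075, -0.0046, 0.1304]
ee_rot: [-0.0, 0.129, 0.992, 0.0]
wrist_force: [0.3, 0.0, 1.7]
width: -0.0001
gripper_force: 0.5
```

Call:
jog_arm(targets=[[[0,0,0],[0,0,0.0006],0],[[0,0,0],[0,0,0],0]])

```text
t: 15.4
tcp_pos: [0.6076, -0.0046, 0.1301]
ee_rot: [0.0, 0.129, 0.992, 0.0]
wrist_force: [-1.7, 0.1, 4.0]
width: -0.0002
gripper_force: 1.8
```

Call:
jog_arm(targets=[[[0,0,0],[0,0,0.0004],0],[[0,0,0],[0,0,0],0]])

```text
t: 15.65
tcp_pos: [0.6077, -0.0046, 0.1302]
ee_rot: [0.0, 0.129, 0.992, 0.0]
wrist_force: [-2.4, -0.6, 6.3]
width: 0.0002
gripper_force: 3.0
```

Call:
jog_arm(targets=[[[0,0,0],[0,0,-0.005],0],[[0,0,0],[0,0,-0.025],0],[[0,0,0],[0,0,-0.04],0],[[0,0,0],[0,0,-0.04],0],[[0,0,0],[0,0,0],0]])

```text
t: 16.27
tcp_pos: [0.6101, -0.0044, 0.2435]
ee_rot: [0.004, 0.129, 0.992, 0.001]
wrist_force: [0.6, -0.1, 0.3]
width: -0.0001
gripper_force: 0.0
```

Call:
jog_arm(targets=[[[0,0,0],[0.03,0.03,-0.02],0],[[0,0,0],[0.03,0.03,-0.02],0],[[0,0,0],[0.03,0.03,0],0],[[0,0,0],[0.03,0.03,0],0],[[0,0,0],[0.03,0.03,0],0],[[0,0,0],[0.03,0.03,0],0],[[0,0,0],[0,0.04,0],0],[[0,0,0],[0,0.04,0],0],[[0,0,0],[0,0.04,0],0],[[0,0,0],[0,0.04,0],0],[[0,0,0],[0,0,0],0]])

```text
t: 17.65
tcp_pos: [0.519, 0.3736, 0.2776]
ee_rot: [-0.001, 0.127, 0.992, 0.0]
wrist_force: [-0.6, -0.2, 0.2]
width: 0.0
gripper_force: 0.0
```

Run:
```python
from h import *
a,b=snap('top','top1')['img'],snap('scene','scene1')['img']
def crop(i,u,v,r=26): return cv2.resize(i[v-r:v+r,u-r:u+r],(200,200))
m=np.vstack([np.hstack([crop(a,*p) for p in((420,229),(217,228),(321,162))]),np.hstack([crop(b,*p) for p in((273,176),(400,250),(289,215))])])
cv2.imwrite('pics/m1.png',np.vstack([m[:200],m[200:]]));print(robot.sense()['wrist_force'])
```

```text
[ 0.33259847 -1.04590059  0.12793539]
```

View pics/m1.png

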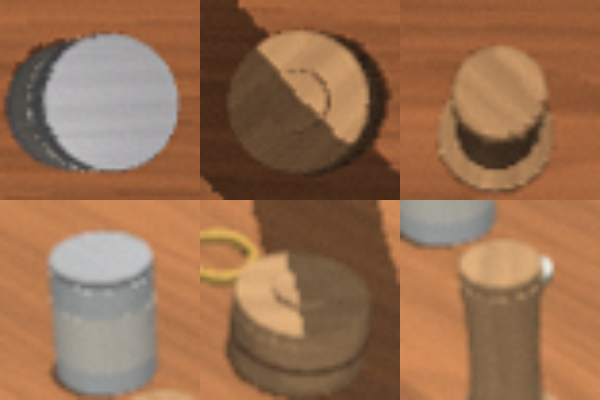

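View pics/top1.png

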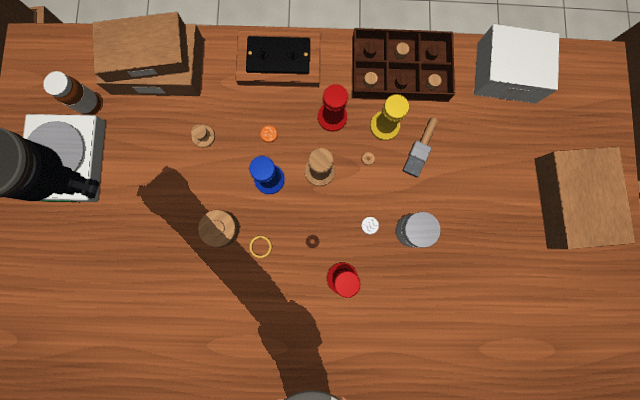

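The close-ups show all three lids flush on their rims. In the top view the containers and bystanders are where they began: tin (424,229), sandalwood box (217,228), stacker (321,158). The hand is clear at about (90,187).

```bash
python3 -c "
from plant import robot
print(robot.job_done())"
```

```text
the job is handed in; nothing more can be done
None
```

All three lids were tapped home in order (tin, sandalwood box, coin stacker), each to its stop at under 8 N; final pictures show nothing else moved and the hand clear, and the job is handed in with no verdict returned.

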